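# Turn the bead box over in its stand

## Task

Pinch the loose-lidded bead box shut, lid and bottom together, and turn it over so that the stone beads drop out of the tray's holes into the lid. Put it back in the same sloping stand, now lying lid-down square on the slope with its lower end against the ledge, still shut and with all the beads inside, and let go. The lid must not come off on the way, and the other things on the bench stay where they are.

Things in the scene. Friction and masses are not known exactly. Their poses are not given: they have to be found in the camera images.
- stand: Fixed light-wood stand; origin: centre of its foot, on the bench; z up. Deck 120 mm wide (y), sloping 45 degrees DOWN towards its +x (away from the robot) to a ledge standing 14 mm out of it. Deck surface meets ledge at x=35, z=20 mm and reaches 80 mm up the slope, so the upper 60 mm of the box hangs free, open above and over 55 mm below. Two posts under the deck.
- stand_seat (a point): Point fixed to the stand (x=-0.4, z=83.6 mm in its frame; axes as the stand's) where the middle of the closed box lies when it rests on the slope against the ledge, lid up (as at the start) or lid down alike.
- box_center (a point): Middle of the closed box: white base 140 x 90 x 34 mm, 4 mm walls, holed tray inside, 40 mm thick with lid; underside and lid flat. 20 mm from its underside, 70 mm from the ends. Axes are the base's: x lengthwise (down the slope at the start), z towards the lid (at the start 45 degrees from up, turned over 135). About 0.26 kg. Pinch lid and underside at the hanging end, fingers along the slope.
- lid_center (a point): Middle of the loose lid: clear pane in a flat wooden frame, 140 x 90 x 6 mm, same outline as the base, 80 g, no hinge or catch. A 6 mm lip dips into the base with 1.5 mm play; unheld, it falls off when turned over. Axes as the base's (x along, z outwards). Shut, it lies 17 mm from box_center along that point's +z.
- bead0_center (a point): Round polished dark stone bead, 20 mm in diameter, seen through the lid's clear pane; at the start it sits in a hole of the tray inside the box, near its upper end. The point is its centre.
- bead1_center (a point): Round polished dark stone bead, 20 mm in diameter, seen through the lid's clear pane; at the start it sits in a hole of the tray inside the box, in the middle of its length. The point is its centre.
- bead2_center (a point): Round polished dark stone bead, 20 mm in diameter, seen through the lid's clear pane; at the start it sits in a hole of the tray inside the box, near its lower end. The point is its centre.
- bead_board_center (a point): Bystander: white plastic bead board with rows of holes, 140 x 110 x 14 mm, lying flat; the point is its middle. Leave it alone.
- dish_center (a point): Bystander: white round dish, 128 mm across, 16 mm high, with short stone cylinders in it (up to 41 mm high); the point is on its axis, 8 mm up. Leave it alone.
- polish_jar_center (a point): Bystander: closed jar, 60 mm in diameter, 75 mm high; the point is its middle. Leave it alone.
Things that resemble listed ones, but are neither listed nor needed, are in the scene too. What is meant by the stand is not green or white, and is the larger of those in its own colour.

How it is judged:
By the outcome, as a careful person would: the job done as asked, in the order asked, and still so for the second after the job is handed in, with the robot touching nothing.
It also fails if it takes over 48 s, if anything falls off the work surface, if the arm or the gripper's body presses on something with over 40 N, if the wrist force passes 120 N, or if a joint passes its speed limit or range.

## Robot

A 6-joint arm with a two-finger parallel gripper is mounted at the origin on the work surface. World frame = base frame: x ahead of the robot, y to its left, z up, the work surface at z = 0. Lengths are in mm, angles in rad, forces in N, time in s.
With the tool pointing down it reaches from about 275 to 850 mm from the base axis. Payload 19 kg.
Tool frame: the origin (TCP) lies midway between the tips of the shut fingers; the grasp point (between the pads) lies 19 mm behind it (grip_point_offset is the distance from the TCP to the grasp point, in mm); x points along the fingers, y is the direction in which the jaws open and shut, and the axes are right-handed (so a half turn about x gives the same grasp; the last joint's range is limited). The gripper opens to 85 mm and grips with 20 to 120 N. Pads are 22 mm wide; open, the fingers measure 114 mm over their backs; the gripper's body (76 mm by 85 mm) begins 54 mm behind the grasp point. The pads swing forward as they close: fully open they stand 13 mm farther back than shut.
Start: joints at [1.023, 0.15, 1.437, -0, 1.554, -0.134], TCP at [231.203, 526.437, 231.267] pointing down, gripper open.
Joint ranges: [-2.8, 2.8], [-0.68, 2.1], [0.12, 2.68], [-1.39, 4.53], [0.16, 2.79], [-2.81, 2.81]. Speed limits (rad/s): [1.89, 1.89, 2.22, 3.01, 3.01, 3.01].

## Interface

Orientations are given as a unit quaternion [w, x, y, z].
In Python, from bench import get_obs, snapshot, close_job, grip_point_offset gives the robot as it stands.
- The arm moves only by the tool move_arm, never from a script. Its argument "series" is a list of rows, each a list of 7 numbers: the shift along the world's x, y, z in mm, then the turn, a rotation vector about the world's x, y, z in rad, then the closure, from 0 (fully open) to 1 (shut). In form: [[x, y, z, rx, ry, rz, grip], ...]. A call has 1 to 12 rows; each row is the pose to reach, as a shift and turn from the pose measured when the call began; what a row does not reach only later rows make up. A row lasts 1/10 s, in which the tool goes at most 50 mm and 8.59 degrees, less where a joint would pass 70% of its speed; a pose out of reach is approached as far as the arm can. A call with a gripper value outside its range is refused whole. The fingers move at their own pace and stop on an object; "grip_force" is the grip in N (left out, the last holds). Time passes only in rows, so rows that repeat a pose let the fingers close. It gives the time, the measured TCP pose, the force and the opening at its end, in the units of the state.
- get_obs(): the state, without advancing time (a new reading comes with each control period).
- snapshot(name): name is "scene" or "top" or "wrist"; returns a dict with "color" (420x560x3 uint8, red, green, blue), "K" (3x3 intrinsics, pixels), "rvec" (rotation vector, rad) and "tvec" (3), from world to camera coordinates, as OpenCV has them; the wrist camera has in their place "mount" (4x4, takes a point from camera to tool coordinates, whose origin is the TCP and whose axes are the tool frame's). Camera axes: x right, y down, z forward; pixel columns grow to the right and rows downward; lengths in mm; the calibration is good to about 2 mm. A picture is of the moment at which its call begins: read the wrist's pose just before it. There is no depth.
- close_job(): hands the job in, once; it reports no verdict.
The state is a dict: "t": time; "joint_pos": joint angles; "joint_velocities": joint speeds; "effort": joint torques, N m; "tcp_pos": TCP position; "eef_rot": TCP orientation; "wrist_force": force on the tool from outside, world axes, zero at the start; "wrist_torque": the same for the moment, N m; "finger_gap": finger opening in mm.
Only numpy, scipy, OpenCV 4.12 (cv2) and the standard library are available. Lean on these libraries where they do the work, as an engineer would, in place of code of your own. Each camera call takes 0.05 s, during which the arm holds its last target.

## Working session

There is one attempt and no reset: what is moved stays moved. The work goes in short steps, Python scripts to look and compute and a tool call to move; the robot and the scene stay as the last step left them, time stands still between calls to the robot, and variables do not carry over. Pictures are saved under pics/ and viewed, and the job is handed in when it is done.

Besides the shell and the picture viewer there is one more tool, called after "Emit:" by a JSON object that holds its "name" and its "arguments". move_arm: Moves the arm, as the interface text tells. Its arguments: {"type":"object","properties":{"series":{"type":"array"},"grip_force":{"type":"number"}},"required":["series"]}

```bash
mkdir -p pics; ls; python3 - <<'E'
from bench import *
import cv2
print(get_obs(), grip_point_offset)
for n in ("scene","top"):
    s=snapshot(n); cv2.imwrite(f"pics/{n}0.png",s["color"][:,:,::-1]); print(n,s["K"],s["rvec"],s["tvec"])
    import pickle; pickle.dump(s,open(f"{n}0.pkl","wb"))
E
```

```text
pics
{'t': 0.0, 'joint_pos': array([ 1.02298919e+00,  1.50975654e-01,  1.43802984e+00, -1.81502257e-05,
        1.55380832e+00, -1.34001859e-01]), 'joint_velocities': array([-0.00156221,  0.00049252,  0.00048861,  0.00151817, -0.00061222,
        0.00094385]), 'effort': array([-5.53313494e-04, -7.13064694e+01, -5.70860159e+01, -2.99493804e-04,
        9.11694457e-03,  8.65575907e-05]), 'tcp_pos': array([231.09764066, 526.24092635, 230.68195218]), 'eef_rot': array([ 0.69188713,  0.14485147,  0.69216373, -0.14566956]), 'wrist_force': array([ 1.21012526,  0.22580459, -1.03900435]), 'wrist_torque': array([-0.0283116 , -0.00788002,  0.03949861]), 'finger_gap': 85.42690353548107} 18.700000000000003
scene [[491.1347568    0.         277.70332079]
 [  0.         491.1347568  212.93823957]
 [  0.           0.           1.        ]] [ 2.26798151  1.32322342 -0.39435145] [-291.75313995 -447.61743556 1639.204562  ]
top [[535.14789894   0.         274.84264448]
 [  0.         535.14789894 207.3045168 ]
 [  0.           0.           1.        ]] [ 2.16455391 -2.12666577  0.13344909] [ -25.49500954  659.08539407 1227.26302568]
```

View pics/scene0.png

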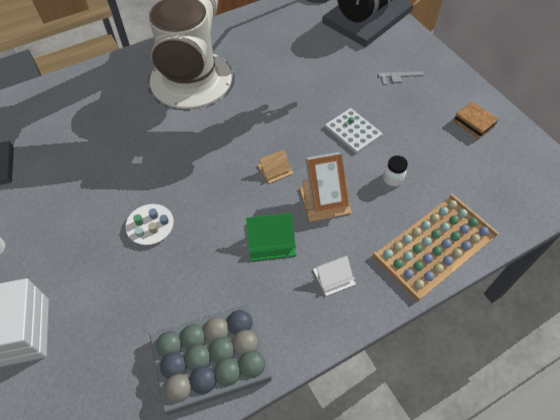

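View pics/top0.png

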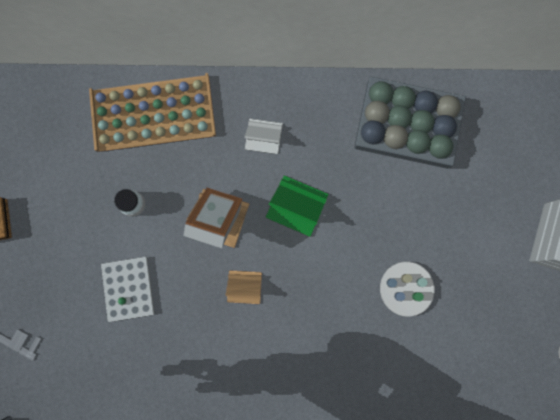

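```bash
cat > h.py <<'E'
import numpy as np, cv2, pickle
def load(n): return pickle.load(open(n,"rb"))
def ray(s,uv):
    R=cv2.Rodrigues(s["rvec"])[0]; C=-R.T@s["tvec"].ravel()
    d=R.T@np.linalg.inv(s["K"])@np.array([*uv,1.]); return C,d/np.linalg.norm(d)
def plane(s,uv,z):
    C,d=ray(s,uv); return C+d*(z-C[2])/d[2]
def tri(s1,u1,s2,u2):
    C1,d1=ray(s1,u1);C2,d2=ray(s2,u2)
    a=np.linalg.lstsq(np.c_[d1,-d2],C2-C1,rcond=None)[0]
    p,q=C1+a[0]*d1,C2+a[1]*d2; return (p+q)/2,np.linalg.norm(p-q)
def proj(s,P): return cv2.projectPoints(np.float64(P).reshape(-1,3),s["rvec"],s["tvec"],s["K"],None)[0].reshape(-1,2)
E
python3 - <<'E'
from h import *
for n,(x,y,w) in dict(scene=(280,135,100),top=(170,170,100)).items():
    s=load(n+"0.pkl"); c=s["color"][y:y+w,x:x+w,::-1]
    cv2.imwrite(f"pics/{n}_crop.png",cv2.resize(c,(600,600),interpolation=cv2.INTER_CUBIC))
    R=cv2.Rodrigues(s["rvec"])[0]; print(n,-R.T@s["tvec"].ravel())
s=load("top0.pkl"); print(plane(s,(215,215),80),plane(s,(245,287),40),plane(s,(298,207),40),plane(s,(130,200),75), plane(s,(128,289),14))
E
```

```text
scene [1244.64045516 -357.91736639 1138.08530243]
top [ 487.37432667  -30.08278697 1304.90588857]
[634.34743986 123.49718527  80.        ] [470.74275833  52.56253478  40.        ] [661.74587831 -69.00202585  40.        ] [666.75799049 323.62938341  75.        ] [460.49428649 334.1020283   14.        ]
```

View pics/scene_crop.png

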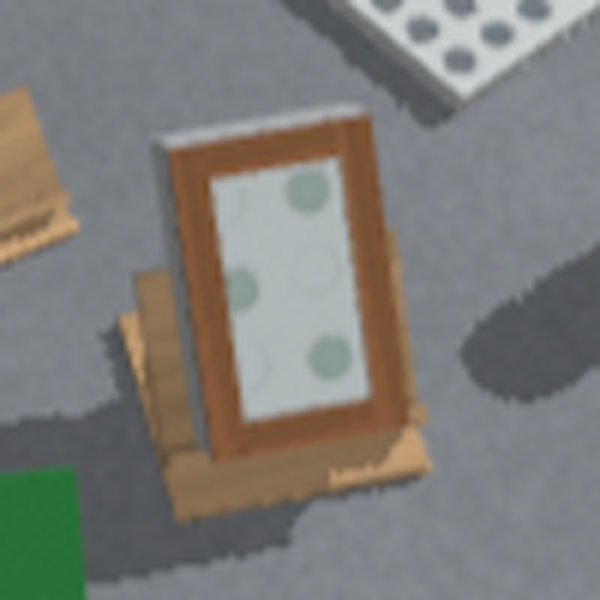

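View pics/top_crop.png

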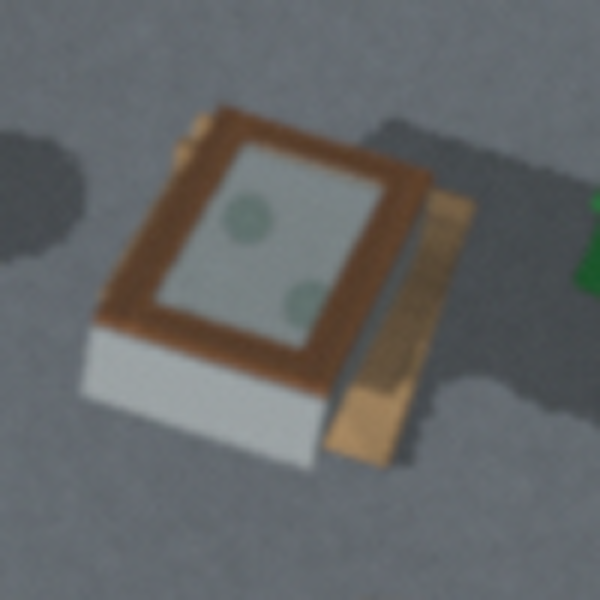

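```bash
python3 - <<'E'
from h import *
S=load("scene0.pkl");T=load("top0.pkl")
f=lambda p,o:(np.array(p)+.5)/6-.5+np.array(o)
sc=[(168,150),(370,117),(408,428),(213,460)]; tc=[(330,390),(97,325),(225,105),(432,172)]
P=[]
for a,b in zip(sc,tc):
    p,e=tri(S,f(a,(280,135)),T,f(b,(170,170))); P.append(p); print(p.round(1),round(e,1))
P=np.array(P);c=P.mean(0);print(c)
for i in range(4):print(np.linalg.norm(P[i]-P[i-1]))
xl=(P[2]+P[3]-P[0]-P[1]);xl/=np.linalg.norm(xl);yl=P[1]+P[2]-P[0]-P[3];yl/=np.linalg.norm(yl);z=np.cross(xl,yl)
print("x",xl,"y",yl,"z",z, "yaw",np.degrees(np.arctan2(xl[1],xl[0])))
print("boxcenter",c-20*z)
yaw=np.arctan2(xl[1],xl[0]); print("yaw from y",np.degrees(np.arctan2(-yl[0],yl[1])))
E
```

```text
[584.4  93.9 146. ] 2.2
[607.7 181.5 139.7] 4.3
[705.6 149.8  47.2] 2.2
[679.1  65.6  50.1] 0.4
[644.21916205 122.71296289  95.76037599]
137.72342997738983
90.87927025819658
138.3766546652512
88.31253364948437
x [ 0.69765613 -0.21754112 -0.68260661] y [ 0.27802924  0.95918991 -0.05152148] z [ 0.66595741 -0.15384032  0.72966751] yaw -17.318371956032845
boxcenter [630.90001376 125.78976935  81.16702581]
yaw from y -16.16467443581723
```

Emit:
{"name": "move_arm", "arguments": {"series": [[40,-30,60,0,0,0,0],[80,-70,110,0,0,0,0],[115,-105,110,0,0,0,0],[150,-140,110,0,0,0,0],[185,-175,110,0,0,0,0],[220,-210,110,0,0,0,0],[255,-245,110,0,0,0,0],[290,-280,110,0,0,0,0],[325,-315,110,0,0,0,0],[350,-350,110,0,0,0,0],[360,-390,110,0,0,0,0],[360,-390,110,0,0,0,0]]}}

```text
t: 1.3
tcp_pos: [592.6, 132.6, 339.7]
eef_rot: [0.691, 0.145, 0.692, -0.147]
wrist_force: [-0.0, 0.1, 0.2]
finger_gap: 85.7
```

```bash
python3 - <<'E'
from bench import *
from h import *
from scipy.spatial.transform import Rotation as Ro
o=get_obs(); s=snapshot("wrist"); s["obs"]=o
print(o["t"],o["joint_pos"],o["tcp_pos"],o["eef_rot"]); q=o["eef_rot"]; print(Ro.from_quat(q[[1,2,3,0]]).as_matrix())
print(s["mount"],s["K"]); pickle.dump(s,open("wrist1.pkl","wb")); cv2.imwrite("pics/wrist1.png",s["color"][:,:,::-1])
E
```

```text
1.3 [ 9.42212775e-02  2.10428224e-01  1.15167621e+00 -1.58766960e-03
  1.78170214e+00 -1.06032958e+00] [592.58895563 132.6395626  339.68657772] [ 0.69123923  0.14546195  0.69240675 -0.14697631]
[[-0.00205829  0.40462926  0.9144785 ]
 [-0.00175392  0.91447757 -0.40463279]
 [-0.99999634 -0.00243677 -0.00117258]]
[[-3.09499160e-04 -3.12492678e-01  9.49920118e-01 -1.41291034e+02]
 [ 9.99999949e-01 -1.75371722e-04  2.68124404e-04  1.53000714e+00]
 [ 8.28022139e-05  9.49920152e-01  3.12492716e-01 -8.20681315e+01]
 [ 0.00000000e+00  0.00000000e+00  0.00000000e+00  1.00000000e+00]] [[353.7475039    0.         277.73353344]
 [  0.         353.7475039  214.52751166]
 [  0.           0.           1.        ]]
```

View pics/wrist1.png

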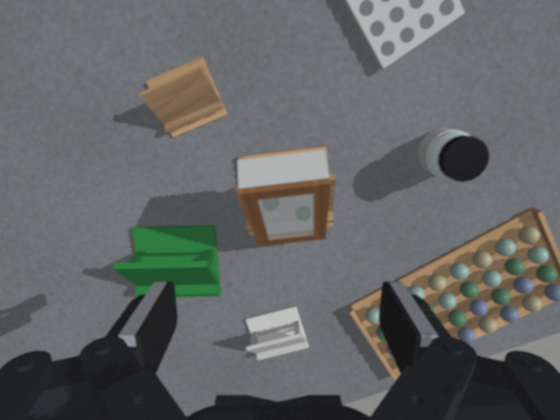

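```bash
python3 - <<'E'
from h import *
s=load("wrist1.pkl"); c=s["color"][135:260,220:350,::-1]
cv2.imwrite("pics/w1crop.png",cv2.resize(c,None,fx=6,fy=6,interpolation=cv2.INTER_CUBIC)[:750,:780][:600])
E
```

```text
(no output)
```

View pics/w1crop.png

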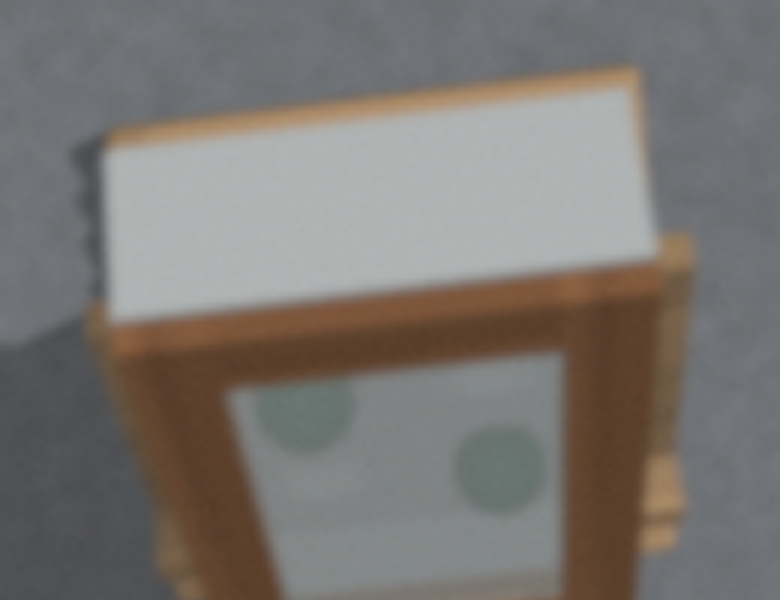

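```bash
cat >> h.py <<'E'
from scipy.spatial.transform import Rotation as Ro
def wcam(s):
    o=s["obs"]; M=np.eye(4); M[:3,:3]=Ro.from_quat(o["eef_rot"][[1,2,3,0]]).as_matrix(); M[:3,3]=o["tcp_pos"]
    E=np.linalg.inv(M@s["mount"]); s["rvec"]=cv2.Rodrigues(E[:3,:3])[0]; s["tvec"]=E[:3,3]; return s
def axes(yaw,pitch=np.pi/4): # box axes in world as matrix columns
    return (Ro.from_euler("z",yaw)*Ro.from_euler("y",pitch)).as_matrix()
E
python3 - <<'E'
from h import *
from scipy.optimize import least_squares
S=load("scene0.pkl");T=load("top0.pkl");W=wcam(load("wrist1.pkl"))
f=lambda p,o:(np.array(p)+.5)/6-.5+np.array(o)
# box corners: lid top upper end -y,+y ; lower end +y,-y ; underside upper end -y,+y
B=np.array([(-70,-45,20),(-70,45,20),(70,45,20),(70,-45,20),(-70,-45,-20),(-70,45,-20)],float)
obs=[]
for i,p in enumerate([(168,150),(370,117),(408,428),(213,460)]): obs.append((S,i,f(p,(280,135))))
for i,p in enumerate([(330,390),(97,325),(225,105),(432,172)]): obs.append((T,i,f(p,(170,170))))
obs.append((T,4,f((312,468),(170,170))));obs.append((T,5,f((82,397),(170,170))))
for i,p in [(0,(120,352)),(1,(655,288)),(4,(105,150)),(5,(632,88))]: obs.append((W,i,f(p,(220,135))))
def r(v,full=True):
    P=B@axes(v[3],v[4] if full else np.pi/4).T+v[:3]
    return np.concatenate([proj(s,P[i])[0]-u for s,i,u in obs])
v=least_squares(r,[631,126,83,-.29,.785],loss="soft_l1").x
print(v.round(3),np.degrees(v[3:]));print(r(v).reshape(-1,2).round(1).tolist())
g=lambda w:r([w[0],w[1],83.6,w[2],np.pi/4])
w=least_squares(g,[631,126,-.29],loss="soft_l1").x
print(w,np.degrees(w[2]));print(g(w).reshape(-1,2).round(1).tolist())
a=plane(W,f((108,133),(220,135)),8);b=plane(W,f((638,70),(220,135)),8);d=b-a;print("foot",a,b,np.linalg.norm(d),np.degrees(np.arctan2(-d[0],d[1])))
E
```

```text
[ 6.30961e+02  1.27825e+02  7.94340e+01 -2.98000e-01  7.74000e-01] [-17.07620929  44.354886  ]
[[-0.2, 0.4], [-0.3, -0.1], [0.1, 0.2], [-0.1, 1.0], [-1.0, 0.4], [-1.0, -1.5], [-1.2, 0.0], [-0.1, 0.4], [-0.7, 0.4], [-0.4, -0.3], [-1.3, -0.3], [0.6, -0.2], [0.0, 0.5], [-1.4, 0.5]]
[ 6.29910013e+02  1.27993543e+02 -2.99816038e-01] -17.178193584961587
[[-0.2, -0.9], [-0.2, -1.3], [0.0, -1.0], [-0.3, -0.2], [-1.2, 0.4], [-1.4, -1.6], [-1.5, 0.3], [-0.3, 0.8], [-1.0, 0.6], [-0.9, -0.2], [-2.0, 0.4], [1.1, 0.6], [-0.6, 0.5], [-0.9, 0.6]]
foot [563.82893324  87.64581399   8.        ] [598.61572718 200.63439157   8.        ] 118.22241621196642 -17.11249245171785
```

```bash
python3 - <<'E'
from h import *
A=axes(-.2995)
for j1 in (.2,.3):
  for phi in (-.2,0,.3,.6,.9):
    for sg in (1,-1):
      Y=np.array([1,1,1])
      R=np.c_[A[:,0],sg*A[:,2],np.cross(A[:,0],sg*A[:,2])]
      C=np.c_[[1,0,0],[0,0,1],[0,-1,0]]  # tool axes at zero
      M=(Ro.from_euler("z",j1)*Ro.from_euler("y",phi)).inv().as_matrix()@R@C.T
      # R = Rx(j4)Ry(j5)Rx(j6)
      e=Ro.from_matrix(M).as_euler("XYX"); print(j1,phi,sg,e.round(2))
E
```

```text
0.2 -0.2 1 [-0.39  1.08  0.56]
0.2 -0.2 -1 [-0.39  1.08 -2.58]
0.2 0 1 [-0.45  0.9   0.66]
0.2 0 -1 [-0.45  0.9  -2.48]
0.2 0.3 1 [-0.6   0.64  0.87]
0.2 0.3 -1 [-0.6   0.64 -2.27]
0.2 0.6 1 [-0.97  0.42  1.29]
0.2 0.6 -1 [-0.97  0.42 -1.85]
0.2 0.9 1 [-1.71  0.35  2.08]
0.2 0.9 -1 [-1.71  0.35 -1.06]
0.3 -0.2 1 [-0.46  1.12  0.66]
0.3 -0.2 -1 [-0.46  1.12 -2.48]
0.3 0 1 [-0.51  0.95  0.77]
0.3 0 -1 [-0.51  0.95 -2.37]
0.3 0.3 1 [-0.67  0.7   1.  ]
0.3 0.3 -1 [-0.67  0.7  -2.15]
0.3 0.6 1 [-1.    0.49  1.4 ]
0.3 0.6 -1 [-1.    0.49 -1.75]
0.3 0.9 1 [-1.62  0.41  2.07]
0.3 0.9 -1 [-1.62  0.41 -1.07]
```

```bash
cat > tgt.py <<'E'
from h import *
from bench import get_obs
A=axes(-.2995); c=np.array([630.3,128,83.0]); d=A[:,0]
def R(sg): return np.c_[d,sg*A[:,2],np.cross(d,sg*A[:,2])]
def go(p,sg):
    o=get_obs(); q=o["eef_rot"]; Rc=Ro.from_quat(q[[1,2,3,0]])
    rv=(Ro.from_matrix(R(sg))*Rc.inv()).as_rotvec()
    print("t",o["t"],"tcp",o["tcp_pos"].round(1),"shift",(p-o["tcp_pos"]).round(1),"rot",rv.round(3),round(float(np.linalg.norm(rv)),3),"j",o["joint_pos"].round(3),"F",o["wrist_force"].round(1),"gap",round(o["finger_gap"],1))
E
python3 - <<'E'
from tgt import *
print(A); go(c-130*d,1); go(c-25*d,1)
E
```

```text
[[ 0.67562931  0.2950425   0.67562931]
 [-0.20862655  0.95548413 -0.20862655]
 [-0.70710678  0.          0.70710678]]
t 1.35 tcp [593.2 131.3 339.6] shift [ -50.7   23.8 -164.7] rot [ 0.355 -0.782 -1.371] 1.618 j [ 0.092  0.211  1.151 -0.002  1.782 -1.061] F [ 1.5 -2.5  0.5] gap 85.2
t 1.35 tcp [593.2 131.3 339.6] shift [  20.3    1.9 -238.9] rot [ 0.355 -0.782 -1.371] 1.618 j [ 0.092  0.211  1.151 -0.002  1.782 -1.061] F [ 1.5 -2.5  0.5] gap 85.2
```

Emit:
{"name": "move_arm", "arguments": {"series": [[-9,4,0,0.032,-0.071,-0.125,0],[-18,8,0,0.065,-0.142,-0.249,0],[-27,12,0,0.097,-0.213,-0.374,0],[-36,16,0,0.129,-0.284,-0.499,0],[-45,20,-10,0.161,-0.355,-0.623,0],[-54,24,-20,0.194,-0.427,-0.748,0],[-63,28,-30,0.226,-0.498,-0.872,0],[-72,32,-40,0.258,-0.569,-0.997,0],[-81,36,-60,0.29,-0.64,-1.122,0],[-86,40,-80,0.323,-0.711,-1.246,0],[-90,44,-100,0.355,-0.782,-1.371,0],[-90,44,-110,0.355,-0.782,-1.371,0]]}}

```text
t: 2.55
tcp_pos: [502.9, 174.6, 233.1]
eef_rot: [0.611, 0.679, 0.182, -0.364]
wrist_force: [-0.8, -0.8, 0.9]
finger_gap: 85.2
```

```bash
python3 - <<'E'
from tgt import *
go(c-130*d,1); go(c-25*d,1)
E
```

```text
t 2.55 tcp [502.9 174.6 233.1] shift [ 39.5 -19.5 -58.2] rot [ 0.007 -0.017 -0.023] 0.029 j [ 0.486 -0.238  1.992 -0.671  0.901  1.053] F [-0.8 -0.8  0.9] gap 85.2
t 2.55 tcp [502.9 174.6 233.1] shift [ 110.5  -41.4 -132.5] rot [ 0.007 -0.017 -0.023] 0.029 j [ 0.486 -0.238  1.992 -0.671  0.901  1.053] F [-0.8 -0.8  0.9] gap 85.2
```

Emit:
{"name": "move_arm", "arguments": {"series": [[10,-5,-15,0.007,-0.017,-0.023,0],[20,-10,-30,0.007,-0.017,-0.023,0],[30,-15,-45,0.007,-0.017,-0.023,0],[39.5,-19.5,-58,0.007,-0.017,-0.023,0],[39.5,-19.5,-58,0.007,-0.017,-0.023,0],[39.5,-19.5,-58,0.007,-0.017,-0.023,0]]}}

```text
t: 3.15
tcp_pos: [542.2, 155.1, 175.2]
eef_rot: [0.606, 0.686, 0.17, -0.365]
wrist_force: [0.1, -0.4, 0.3]
finger_gap: 85.6
```

```bash
python3 - <<'E'
from tgt import *
from bench import *
o=get_obs()
s=snapshot("wrist"); s["obs"]=o; pickle.dump(s,open("wrist2.pkl","wb")); cv2.imwrite("pics/wrist2.png",s["color"][:,:,::-1])
go(c-130*d,1); go(c-25*d,1)
E
```

```text
t 3.2 tcp [542.3 155.4 175.8] shift [ 0.2 -0.2 -0.8] rot [0.    0.001 0.   ] 0.001 j [ 0.405 -0.132  2.037 -0.752  0.737  1.147] F [-0.4 -0.3  0.5] gap 85.7
t 3.2 tcp [542.3 155.4 175.8] shift [ 71.1 -22.1 -75.1] rot [0.    0.001 0.   ] 0.001 j [ 0.405 -0.132  2.037 -0.752  0.737  1.147] F [-0.4 -0.3  0.5] gap 85.7
```

View pics/wrist2.png

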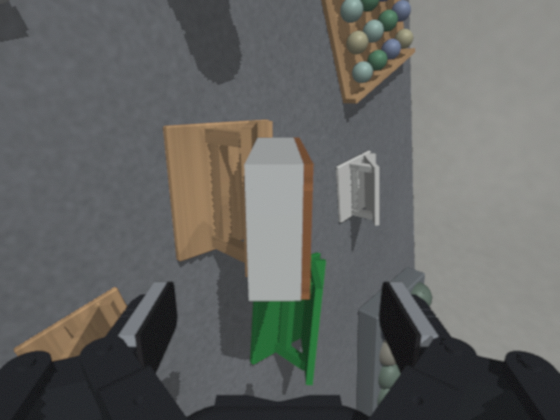

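```bash
python3 - <<'E'
from tgt import *
W=wcam(load("wrist2.pkl"))
B=np.array([(-70,-45,20),(-70,45,20),(-70,-45,-20),(-70,45,-20),(-70,-45,14),(-70,45,14)],float)@A.T+c
print(proj(W,B).round(1))
cc=W["color"][120:310,150:340,::-1]; cv2.imwrite("pics/w2c.png",cv2.resize(cc,(570,570),interpolation=cv2.INTER_CUBIC))
E
```

```text
[[311.3 301.3]
 [315.9 165.4]
 [250.5 301.3]
 [246.7 165.4]
 [302.2 301.3]
 [305.5 165.4]]
```

View pics/w2c.png

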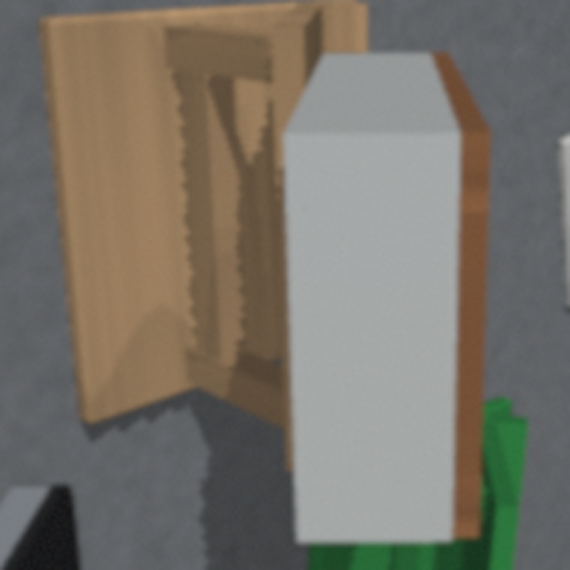

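Emit:
{"name": "move_arm", "arguments": {"series": [[14,-4.4,-15,0,0,0,0],[28,-8.8,-30,0,0,0,0],[42,-13,-45,0,0,0,0],[52,-16,-56,0,0,0,0],[60,-18.6,-65,0,0,0,0],[66,-20.5,-71,0,0,0,0],[70.5,-21.9,-75.6,0,0,0,0],[70.5,-21.9,-75.6,0,0,0,0]], "grip_force": 80}}

```text
t: 4.0
tcp_pos: [612.9, 133.4, 99.9]
eef_rot: [0.606, 0.686, 0.17, -0.365]
wrist_force: [0.2, -0.2, -0.2]
finger_gap: 85.4
```

```bash
python3 - <<'E'
from tgt import *
from bench import *
o=get_obs()
for n in ("scene","wrist"):
    s=snapshot(n); cv2.imwrite(f"pics/{n}3.png",s["color"][:,:,::-1])
    if n=="scene": cv2.imwrite(f"pics/scene3.png",cv2.resize(s["color"][90:240,230:430,::-1],None,fx=4,fy=4))
go(c-25*d,1)
E
```

```text
t 4.1 tcp [612.7 133.6 100.5] shift [ 0.7 -0.3  0.2] rot [0.    0.001 0.   ] 0.001 j [ 0.297  0.078  2.011 -0.887  0.538  1.259] F [-0.3  0.6  0.4] gap 85.5
```

View pics/scene3.png

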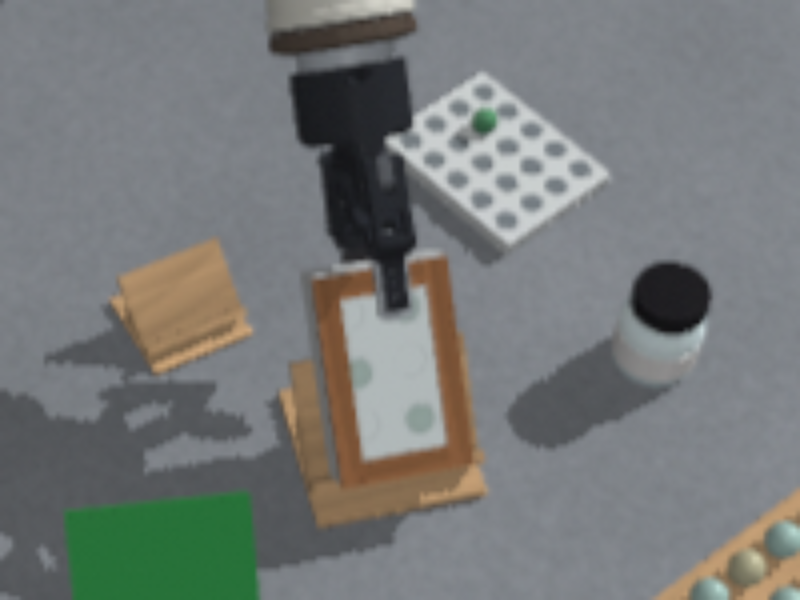

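View pics/wrist3.png

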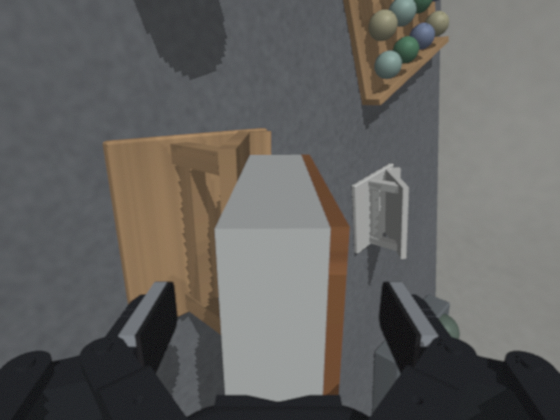

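Emit:
{"name": "move_arm", "arguments": {"series": [[0,0,0,0,0,0,0.3],[0,0,0,0,0,0,0.45],[0,0,0,0,0,0,0.5],[0,0,0,0,0,0,0.55],[0,0,0,0,0,0,0.6],[0,0,0,0,0,0,0.6],[0,0,0,0,0,0,0.6]], "grip_force": 20}}

```text
t: 4.8
tcp_pos: [613.3, 133.7, 101.6]
eef_rot: [0.606, 0.687, 0.169, -0.364]
wrist_force: [-0.2, -0.3, 7.0]
finger_gap: 40.0
```

```bash
python3 - <<'E'
from tgt import *
go(c-25*d,1); print("box-frame F",A.T@get_obs()["wrist_force"], get_obs()["wrist_torque"])
E
```

```text
t 4.8 tcp [613.3 133.7 101.6] shift [ 0.2 -0.5 -0.9] rot [-0.     0.003 -0.   ] 0.003 j [ 0.297  0.077  2.01  -0.887  0.538  1.258] F [-0.2 -0.3  7. ] gap 40.0
box-frame F [-5.07355067 -0.339453    4.86321134] [-0.21275583 -0.43844485 -0.05638607]
```

Emit:
{"name": "move_arm", "arguments": {"series": [[0.7,-0.2,0.7,0,0,0,0.7],[0.7,-0.2,0.7,0,0,0,0.8],[0.7,-0.2,0.7,0,0,0,0.8],[0.7,-0.2,0.7,0,0,0,0.8]], "grip_force": 90}}

```text
t: 5.2
tcp_pos: [613.7, 133.6, 102.4]
eef_rot: [0.606, 0.687, 0.169, -0.364]
wrist_force: [-6.7, 1.1, 4.1]
finger_gap: 38.5
```

```bash
python3 - <<'E'
from tgt import *
go(c-25*d,1); print("box-frame F",A.T@get_obs()["wrist_force"], get_obs()["wrist_torque"])
E
```

```text
t 5.2 tcp [613.7 133.6 102.4] shift [-0.3 -0.4 -1.7] rot [-0.     0.003 -0.   ] 0.003 j [ 0.296  0.077  2.008 -0.884  0.539  1.255] F [-6.7  1.1  4.1] gap 38.5
box-frame F [-7.71903221 -0.90686686 -1.87227912] [ 0.16995194  0.82308832 -0.1168329 ]
```

Emit:
{"name": "move_arm", "arguments": {"series": [[0,0,3,0,0,0,0.8],[0,0,8,0,0,0,0.8],[0,0,16,0,0,0,0.8],[0,0,26,0,0,0,0.8],[0,0,38,0,0,0,0.8],[0,0,52,0,0,0,0.8],[0,0,68,0,0,0,0.8],[0,0,86,0,0,0,0.8],[0,0,104,0,0,0,0.8],[0,0,118,0,0,0,0.8],[0,0,127,0,0,0,0.8],[0,0,130,0,0,0,0.8]]}}

```text
t: 6.4
tcp_pos: [613.9, 133.7, 233.4]
eef_rot: [0.606, 0.687, 0.169, -0.364]
wrist_force: [-1.4, -0.0, -3.7]
finger_gap: 38.6
```

```bash
python3 - <<'E'
from tgt import *
from bench import *
s=snapshot("scene"); cv2.imwrite(f"pics/scene4.png",cv2.resize(s["color"][70:240,230:430,::-1],None,fx=3.5,fy=3.5))
go(c-25*d,1); print(get_obs()["wrist_torque"])
for e in [Ro.from_rotvec(-np.pi/4*k*d).apply(A[:,2]) for k in range(5)]: print(e.round(2))
E
```

```text
t 6.45 tcp [613.8 133.7 233.1] shift [  -0.4   -0.4 -132.4] rot [-0.     0.003 -0.   ] 0.003 j [ 0.296 -0.075  1.863 -0.615  0.759  0.92 ] F [ 0.2 -1.2 -2.4] gap 38.8
[ 0.23897115  0.77365969 -0.04290211]
[ 0.68 -0.21  0.71]
[0.69 0.53 0.5 ]
[0.3  0.96 0.  ]
[-0.27  0.82 -0.5 ]
[-0.68  0.21 -0.71]
```

View pics/scene4.png

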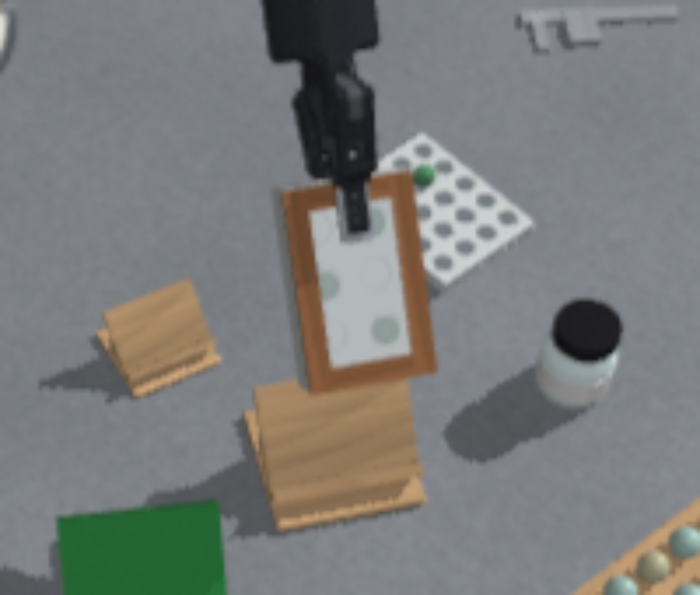

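Emit:
{"name": "move_arm", "arguments": {"series": [[0,0,0,-0.041,0.0125,0.0424,0.8],[0,0,0,-0.122,0.0375,0.127,0.8],[0,0,0,-0.203,0.0626,0.212,0.8],[0,0,0,-0.284,0.0876,0.297,0.8],[0,0,0,-0.365,0.113,0.382,0.8],[0,0,0,-0.446,0.138,0.467,0.8],[0,0,0,-0.527,0.163,0.552,0.8],[0,0,0,-0.608,0.188,0.636,0.8],[0,0,0,-0.689,0.213,0.721,0.8],[0,0,0,-0.77,0.238,0.806,0.8],[0,0,0,-0.851,0.263,0.891,0.8],[0,0,0,-0.932,0.288,0.976,0.8]]}}

```text
t: 7.65
tcp_pos: [613.6, 133.5, 231.9]
eef_rot: [0.904, 0.142, 0.365, -0.171]
wrist_force: [-0.2, 0.7, -3.2]
finger_gap: 38.6
```

```bash
python3 - <<'E'
from tgt import *
from bench import *
s=snapshot("scene"); cv2.imwrite(f"pics/scene5.png",cv2.resize(s["color"][70:240,230:430,::-1],None,fx=3.5,fy=3.5))
go(c-25*d-132*0,-1); print(get_obs()["wrist_torque"])
E
```

```text
t 7.7 tcp [613.6 133.5 231.9] shift [  -0.2   -0.3 -131.3] rot [-1.183  0.361  1.237] 1.749 j [ 0.293 -0.075  1.863 -0.606  0.759 -0.482] F [ 0.   0.3 -3. ] gap 39.3
[ 0.24832018  0.72421107 -0.0099981 ]
```

View pics/scene5.png

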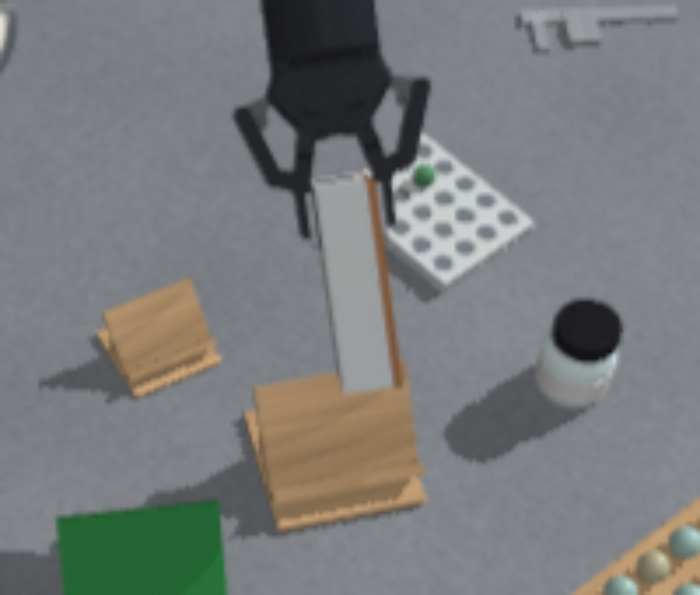

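Emit:
{"name": "move_arm", "arguments": {"series": [[0,0,0,-0.0845,0.0258,0.0884,0.8],[0,0,0,-0.169,0.0516,0.1768,0.8],[0,0,0,-0.2535,0.0774,0.2652,0.8],[0,0,0,-0.338,0.1032,0.3536,0.8],[0,0,0,-0.4225,0.129,0.442,0.8],[0,0,0,-0.507,0.1548,0.5304,0.8],[0,0,0,-0.5915,0.1806,0.6188,0.8],[0,0,0,-0.676,0.2064,0.7072,0.8],[0,0,0,-0.7605,0.2322,0.7956,0.8],[0,0,0,-0.845,0.258,0.884,0.8],[0,0,0,-0.9295,0.2838,0.9724,0.8],[0,0,0,-1.014,0.3096,1.061,0.8]]}}

```text
t: 8.9
tcp_pos: [613.3, 133.5, 231.0]
eef_rot: [0.755, -0.516, 0.384, 0.125]
wrist_force: [0.4, -0.6, -3.5]
finger_gap: 39.0
```

```bash
python3 - <<'E'
from tgt import *
go(c-25*d,-1)
E
```

```text
t 8.9 tcp [613.3 133.5 231. ] shift [ 1.000e-01 -2.000e-01 -1.303e+02] rot [-0.167  0.049  0.174] 0.246 j [ 0.295 -0.073  1.863 -0.611  0.76  -1.979] F [ 0.4 -0.6 -3.5] gap 39.0
```

Emit:
{"name": "move_arm", "arguments": {"series": [[0,0,0,-0.084,0.025,0.087,0.8],[0,0,0,-0.15,0.044,0.156,0.8],[0,0,0,-0.167,0.049,0.174,0.8],[0,0,0,-0.167,0.049,0.174,0.8],[0,0,10,-0.167,0.049,0.174,0.8],[0,0,0,-0.167,0.049,0.174,0.8],[0,0,10,-0.167,0.049,0.174,0.8],[0,0,0,-0.167,0.049,0.174,0.8],[0,0,0,-0.167,0.049,0.174,0.8],[0,0,0,-0.167,0.049,0.174,0.8]]}}

```text
t: 9.9
tcp_pos: [613.1, 133.4, 230.3]
eef_rot: [0.686, -0.606, 0.365, 0.17]
wrist_force: [-0.6, -0.2, -2.9]
finger_gap: 39.2
```

```bash
python3 - <<'E'
from tgt import *
from bench import *
for n in("scene","top"):
  s=snapshot(n); pickle.dump(s,open(n+"6.pkl","wb"))
  y,x=(70,230) if n=="scene" else (130,130)
  cv2.imwrite(f"pics/{n}6.png",cv2.resize(s["color"][y:y+170,x:x+200,::-1],None,fx=3.5,fy=3.5,interpolation=cv2.INTER_CUBIC))
o=get_obs();s=snapshot("wrist"); s["obs"]=o; pickle.dump(s,open("wrist6.pkl","wb"));cv2.imwrite(f"pics/wrist6.png",s["color"][:,:,::-1])
go(c-25*d,-1)
E
```

```text
t 10.05 tcp [613.4 133.5 231. ] shift [   0.    -0.3 -130.3] rot [-0.  0.  0.] 0.001 j [ 0.296 -0.074  1.865 -0.615  0.759 -2.221] F [ 0.1  0.8 -2.7] gap 39.1
```

View pics/scene6.png

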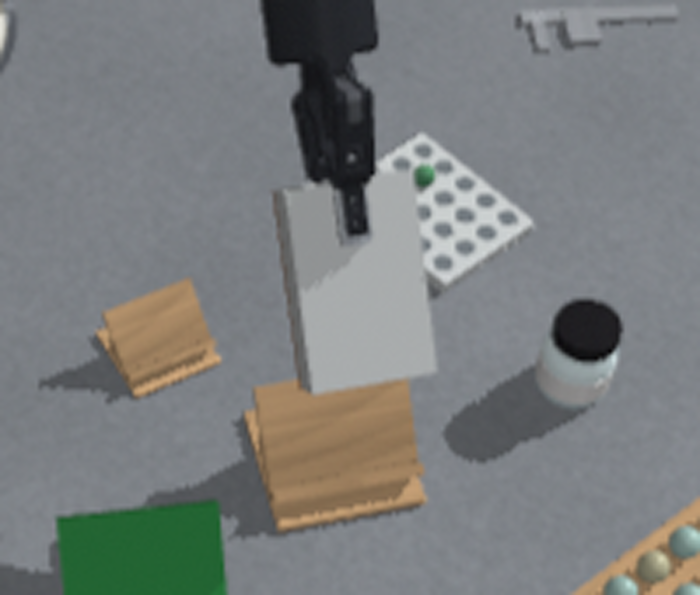

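View pics/top6.png

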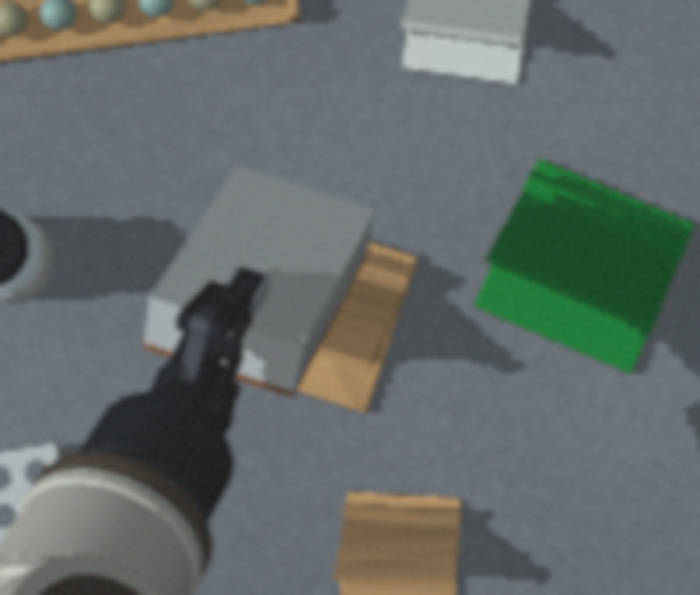

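View pics/wrist6.png

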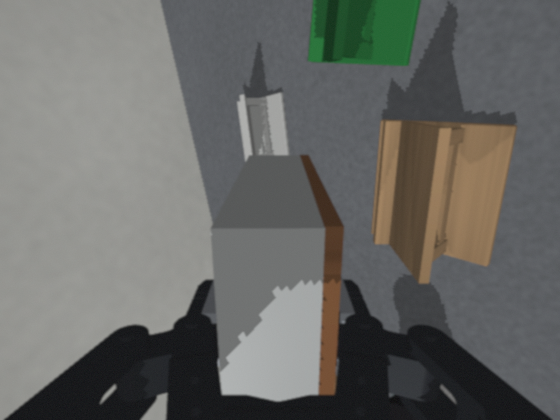

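```bash
python3 - <<'E'
from tgt import *
W=wcam(load("wrist6.pkl")); tcp=W["obs"]["tcp_pos"]; cc=tcp+26*d
B=np.array([(-70,-45,20),(-70,45,20),(70,45,20),(70,-45,20),(-70,-45,-20),(-70,45,-20)],float)@A.T+cc
f=lambda p,o:((p-np.array(o)+.5)*3.5-.5).round(0)
print(f(proj(load("scene6.pkl"),B),(230,70)));print(f(proj(load("top6.pkl"),B),(130,130)));print(proj(W,B).round(0))
E
```

```text
[[281. 192.]
 [410. 170.]
 [435. 372.]
 [310. 395.]
 [269. 190.]
 [394. 169.]]
[[303. 347.]
 [150. 297.]
 [237. 164.]
 [375. 209.]
 [293. 400.]
 [143. 350.]]
[[203. 218.]
 [219. 446.]
 [248. 271.]
 [245. 151.]
 [339. 218.]
 [326. 446.]]
```

Emit:
{"name": "move_arm", "arguments": {"series": [[0,0,-8,0,0,0,0.8],[0,0,-22,0,0,0,0.8],[0,0,-37,0,0,0,0.8],[0,0,-52,0,0,0,0.8],[0,0,-67,0,0,0,0.8],[0,0,-82,0,0,0,0.8],[0,0,-95,0,0,0,0.8],[0,0,-106,0,0,0,0.8],[0,0,-115,0,0,0,0.8],[0,0,-121,0,0,0,0.8],[0,0,-123,0,0,0,0.8],[0,0,-123,0,0,0,0.8]]}}

```text
t: 11.25
tcp_pos: [613.3, 133.5, 107.8]
eef_rot: [0.686, -0.606, 0.365, 0.17]
wrist_force: [-0.9, 0.6, -3.1]
finger_gap: 39.2
```

```bash
python3 - <<'E'
from tgt import *
from bench import *
g=np.array([613.7,133.6,102.4])
s=snapshot("scene"); cv2.imwrite(f"pics/scene7.png",cv2.resize(s["color"][100:240,260:400,::-1],None,fx=4,fy=4,interpolation=cv2.INTER_CUBIC))
go(g,-1); print(get_obs()["wrist_torque"],A.T@get_obs()["wrist_force"])
E
```

```text
t 11.3 tcp [613.5 133.5 108.2] shift [ 0.2  0.1 -5.8] rot [-0.     0.001  0.   ] 0.001 j [ 0.296  0.068  2.002 -0.863  0.55  -1.911] F [-0.4 -0.2 -3.2] gap 39.0
[0.23472275 0.7995916  0.01143315] [ 2.0045813  -0.30172458 -2.49672872]
```

View pics/scene7.png

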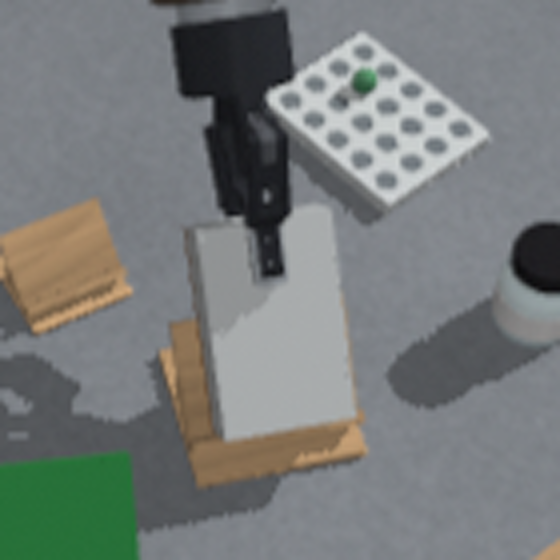

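Aligned, 6 mm above. Lowering slowly.

Emit:
{"name": "move_arm", "arguments": {"series": [[0.1,0,-2,0,0,0,0.8],[0.1,0,-3.5,0,0,0,0.8],[0.2,0,-4.5,0,0,0,0.8],[0.2,0,-5,0,0,0,0.8],[0.2,0,-5,0,0,0,0.8]]}}

```text
t: 11.8
tcp_pos: [613.8, 133.5, 104.4]
eef_rot: [0.687, -0.606, 0.364, 0.169]
wrist_force: [-16.7, -1.2, 14.4]
finger_gap: 39.0
```

```bash
python3 - <<'E'
from tgt import *
go(np.array([613.7,133.6,102.4]),-1); print(get_obs()["wrist_torque"],A.T@get_obs()["wrist_force"])
E
```

```text
t 11.8 tcp [613.8 133.5 104.4] shift [-0.1  0.1 -2. ] rot [0.    0.002 0.001] 0.002 j [ 0.296  0.074  2.006 -0.878  0.543 -1.894] F [-16.7  -1.2  14.4] gap 39.0
[-0.27168554  1.09362985 -0.49306893] [-21.19173619  -6.08407182  -0.85919866]
```

Emit:
{"name": "move_arm", "arguments": {"series": [[-0.4,0.1,0.1,0,0,0,0.8],[-0.8,0.2,-0.3,0,0,0,0.8],[-1.2,0.4,-0.8,0,0,0,0.8],[-1.6,0.5,-1.2,0,0,0,0.8],[-1.6,0.5,-1.2,0,0,0,0.8]]}}

```text
t: 12.3
tcp_pos: [612.4, 134.0, 103.3]
eef_rot: [0.687, -0.606, 0.364, 0.169]
wrist_force: [2.7, -1.7, -2.3]
finger_gap: 38.8
```

```bash
python3 - <<'E'
from tgt import *
go(np.array([613.7,133.6,102.4]),-1); print(get_obs()["wrist_torque"],A.T@get_obs()["wrist_force"],A.T@(get_obs()["tcp_pos"]-np.array([613.7,133.6,102.4])))
E
```

```text
t 12.3 tcp [612.4 134.  103.3] shift [ 1.3 -0.4 -0.9] rot [0.    0.002 0.001] 0.003 j [ 0.298  0.073  2.009 -0.883  0.543 -1.887] F [ 2.7 -1.7 -2.3] gap 38.8
[-0.02244658  0.07543211 -0.01346852] [ 3.81762226 -0.83845884  0.59331742] [-1.62485549 -0.01001604 -0.34113681]
```

Emit:
{"name": "move_arm", "arguments": {"series": [[0.1,0,-0.4,0,0,0,0.8],[0.2,0,-0.8,0,0,0,0.8],[0.3,-0.1,-1.1,0,0,0,0.8],[0.3,-0.1,-1.1,0,0,0,0.8]]}}

```text
t: 12.7
tcp_pos: [612.6, 133.9, 103.1]
eef_rot: [0.687, -0.606, 0.364, 0.169]
wrist_force: [-19.4, -1.4, 16.8]
finger_gap: 39.0
```

```bash
python3 - <<'E'
from tgt import *
from bench import *
go(np.array([613.7,133.6,102.4]),-1); print(get_obs()["wrist_torque"],A.T@get_obs()["wrist_force"],A.T@(get_obs()["tcp_pos"]-np.array([613.7,133.6,102.4])))
s=snapshot("scene"); cv2.imwrite(f"pics/scene8.png",cv2.resize(s["color"][100:240,260:400,::-1],None,fx=4,fy=4,interpolation=cv2.INTER_CUBIC))
E
```

```text
t 12.7 tcp [612.6 133.9 103.1] shift [ 1.1 -0.3 -0.7] rot [0.    0.003 0.001] 0.004 j [ 0.298  0.074  2.01  -0.886  0.542 -1.884] F [-19.4  -1.4  16.8] gap 39.0
[-0.41400652  0.95941263 -0.51738474] [-24.68407223  -7.11795435  -0.97636053] [-1.34386264 -0.07268012 -0.28438421]
```

View pics/scene8.png

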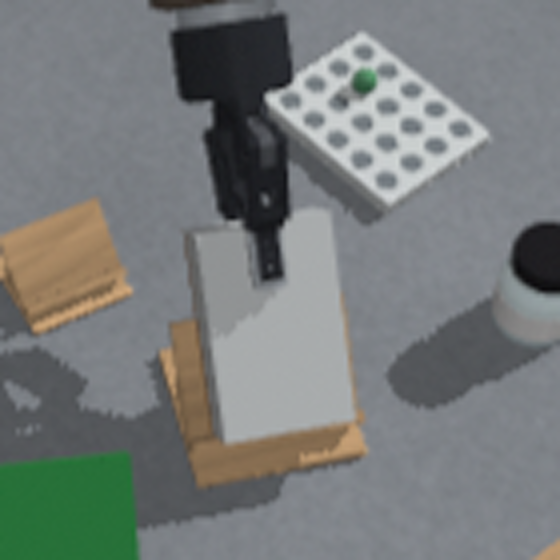

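Emit:
{"name": "move_arm", "arguments": {"series": [[-0.2,0,0,0,0,0,0.8],[-0.4,0.1,-0.2,0,0,0,0.8],[-0.4,0.1,-0.2,0,0,0,0.8],[-0.4,0.1,-0.2,0,0,0,0.8]], "grip_force": 20}}

```text
t: 13.15
tcp_pos: [612.3, 134.0, 103.2]
eef_rot: [0.687, -0.606, 0.364, 0.169]
wrist_force: [-2.0, 0.4, 3.1]
finger_gap: 39.0
```

```bash
python3 - <<'E'
from tgt import *
go(np.array([613.7,133.6,102.4]),-1); print(get_obs()["wrist_torque"],A.T@get_obs()["wrist_force"],A.T@(get_obs()["tcp_pos"]-np.array([613.7,133.6,102.4])))
E
```

```text
t 13.15 tcp [612.3 134.  103.2] shift [ 1.4 -0.4 -0.8] rot [0.    0.004 0.001] 0.004 j [ 0.299  0.074  2.01  -0.887  0.542 -1.883] F [-2.   0.4  3.1] gap 39.0
[-0.1954637   0.05770403 -0.0816008 ] [-3.67668652 -0.19843193  0.73781112] [-1.52766078 -0.04050846 -0.45820892]
```

Emit:
{"name": "move_arm", "arguments": {"series": [[0,0,0,0,0,0,0.52],[0,0,0,0,0,0,0.48],[0,0,0,0,0,0,0.44],[0,0,0,0,0,0,0.4],[0,0,0,0,0,0,0.3],[0,0,0,0,0,0,0.15],[0,0,0,0,0,0,0],[0,0,0,0,0,0,0],[0,0,0,0,0,0,0]]}}

```text
t: 14.05
tcp_pos: [612.3, 134.0, 103.1]
eef_rot: [0.687, -0.606, 0.364, 0.169]
wrist_force: [-0.1, -0.6, -0.3]
finger_gap: 85.4
```

```bash
python3 - <<'E'
from tgt import *
from bench import *
go(np.array([613.7,133.6,102.4]),-1)
s=snapshot("scene"); cv2.imwrite(f"pics/scene9.png",cv2.resize(s["color"][100:240,260:400,::-1],None,fx=4,fy=4,interpolation=cv2.INTER_CUBIC))
s=snapshot("wrist"); cv2.imwrite(f"pics/wrist9.png",s["color"][:,:,::-1])
E
```

```text
t 14.05 tcp [612.3 134.  103.1] shift [ 1.4 -0.4 -0.7] rot [0.    0.004 0.001] 0.004 j [ 0.299  0.074  2.01  -0.887  0.542 -1.883] F [-0.1 -0.6 -0.3] gap 85.4
```

View pics/scene9.png

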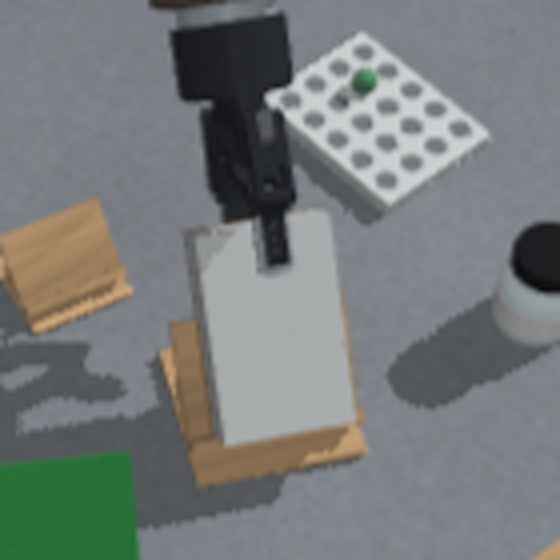

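View pics/wrist9.png

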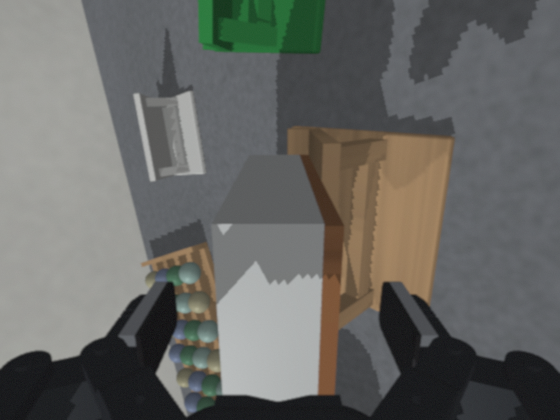

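Emit:
{"name": "move_arm", "arguments": {"series": [[-3,1,3.5,0,0,0,0],[-10,3,10.5,0,0,0,0],[-20,6.2,21,0,0,0,0],[-32,10,33.5,0,0,0,0],[-46,14.2,48,0,0,0,0],[-60,18.5,63,0,0,0,0],[-75,23,78.5,0,0,0,0],[-90,28,94,0,0,0,0],[-105,33,115,0,0,0,0],[-120,40,140,0,0,0,0],[-130,45,160,0,0,0,0],[-130,45,160,0,0,0,0]]}}

```text
t: 15.35
tcp_pos: [481.7, 180.2, 266.9]
eef_rot: [0.688, -0.606, 0.362, 0.169]
wrist_force: [-0.6, -0.6, -0.6]
finger_gap: 85.6
```

```bash
python3 - <<'E'
from tgt import *
from bench import *
c0=np.array([630.9,128.1,83.6])
B=np.array([(-70,-45,20),(-70,45,20),(70,45,20),(70,-45,20),(-70,-45,-20),(-70,45,-20)],float)@A.T+c0
for n,(x,y) in dict(scene=(280,135),top=(170,170)).items():
    s=snapshot(n); cv2.imwrite(f"pics/{n}10.png",cv2.resize(s["color"][y:y+100,x:x+100,::-1],(600,600),interpolation=cv2.INTER_CUBIC)); cv2.imwrite(f"pics/{n}10full.png",s["color"][:,:,::-1])
    print(((proj(s,B)-np.array((x,y))+.5)*6-.5).round(0).tolist())
o=get_obs(); s=snapshot("wrist"); cv2.imwrite("pics/wrist10.png",s["color"][:,:,::-1]); print(o["t"])
E
```

```text
[[168.0, 146.0], [370.0, 111.0], [410.0, 424.0], [213.0, 461.0], [150.0, 138.0], [346.0, 103.0]]
[[322.0, 390.0], [88.0, 313.0], [216.0, 105.0], [430.0, 174.0], [306.0, 469.0], [76.0, 393.0]]
15.45
```

View pics/scene10.png

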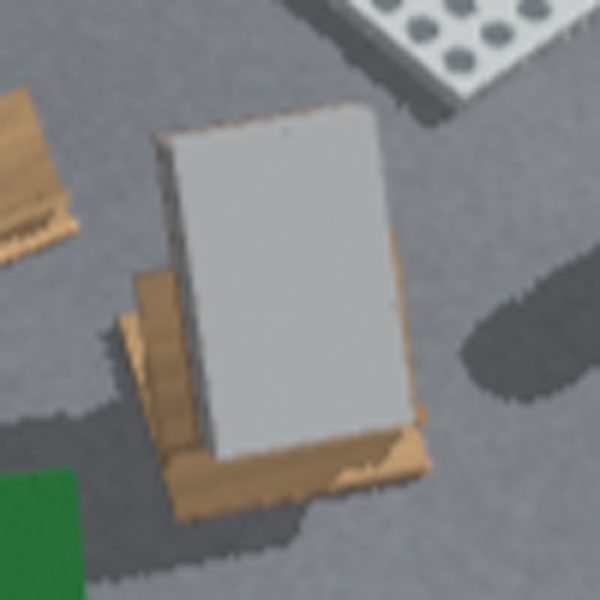

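View pics/top10.png

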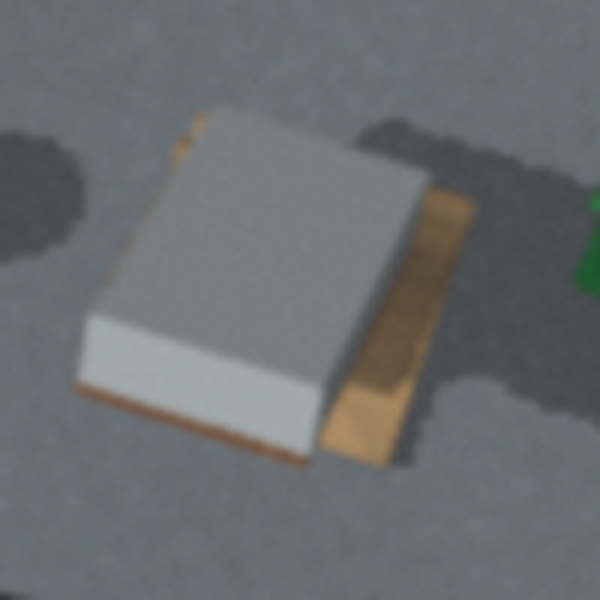

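View pics/scene10full.png

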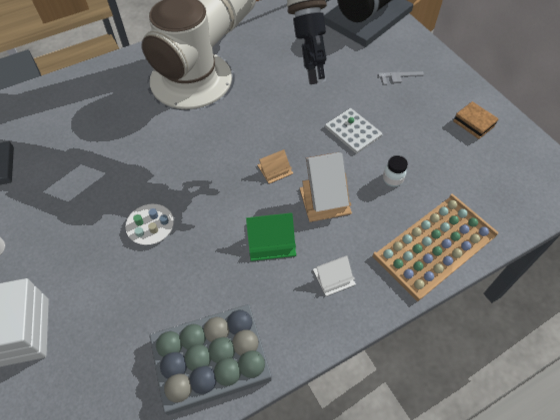

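View pics/wrist10.png

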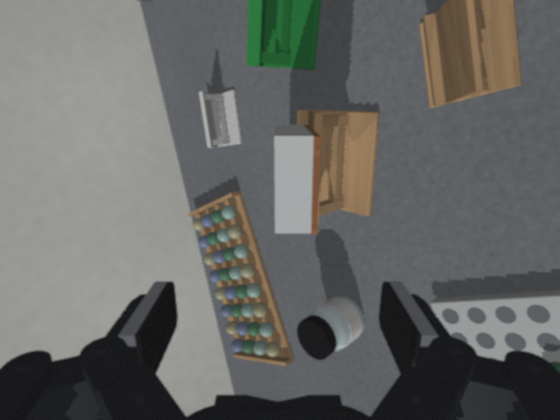

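```bash
python3 - <<'E'
from h import *
from scipy.optimize import least_squares
S=load("scene0.pkl");T=load("top0.pkl")
f=lambda p,o:(np.array(p)+.5)/6-.5+np.array(o)
B=np.array([(-70,-45,20),(-70,45,20),(70,45,20),(70,-45,20),(-70,-45,-20),(-70,45,-20)],float)
def fit(sc,tc,td):
    obs=[(S,i,f(p,(280,135))) for i,p in enumerate(sc)]+[(T,i,f(p,(170,170))) for i,p in enumerate(tc)]+[(T,i+4,f(p,(170,170))) for i,p in enumerate(td)]
    def r(v):
        P=B@axes(v[3],v[4]).T+v[:3]
        return np.concatenate([proj(s,P[i])[0]-u for s,i,u in obs])
    v=least_squares(r,[631,126,83,-.29,.785],loss="soft_l1").x
    print(v[:3].round(1),np.degrees(v[3:]).round(1),r(v).reshape(-1,2).round(1).tolist())
fit([(168,150),(370,117),(408,428),(213,460)],[(330,390),(97,325),(225,105),(432,172)],[(312,468),(82,397)])
fit([(173,140),(375,107),(413,422),(217,458)],[(323,382),(93,315),(216,103),(430,174)],[(307,467),(77,389)])
E
python3 - <<'E'
import cv2
a=cv2.imread("pics/scene0.png");b=cv2.imread("pics/scene10full.png")
import numpy as np
d=cv2.absdiff(a,b).max(2)
for n,(x,y,w,h) in dict(board=(320,105,65,50),jar=(380,150,32,40),dish=(120,200,60,50),rack=(370,195,130,105),green=(245,210,52,52),white=(312,255,45,40),small=(256,148,38,36)).items():
    print(n,d[y:y+h,x:x+w].mean().round(1),(d[y:y+h,x:x+w]>40).sum())
v=np.vstack([cv2.resize(i[140:230,290:390],(400,360),interpolation=cv2.INTER_CUBIC) for i in (b,)]);
w=cv2.imread("pics/wrist10.png")[90:250,250:400]; cv2.imwrite("pics/w10c.png",cv2.resize(w,(600,600),interpolation=cv2.INTER_CUBIC))
E
```

```text
[631.  126.6  81.2] [-16.7  44.3] [[-0.6, 0.2], [-0.8, -0.4], [-0.0, -0.1], [-0.2, 0.9], [-0.4, 0.3], [-0.6, -1.4], [-1.0, -0.1], [0.2, 0.0], [0.0, 0.3], [0.1, -0.1]]
[631.6 127.9  87. ] [-16.9  45.6] [[-0.6, 0.6], [-0.6, 0.1], [-0.3, -0.3], [-0.5, -0.0], [0.0, 0.5], [-0.9, -1.0], [-0.3, -0.0], [-0.1, -0.4], [-0.1, -0.3], [-0.2, 0.2]]
board 2.6 5
jar 2.0 0
dish 18.7 956
rack 2.1 0
green 1.8 0
white 2.5 0
small 2.2 0
```

View pics/w10c.png

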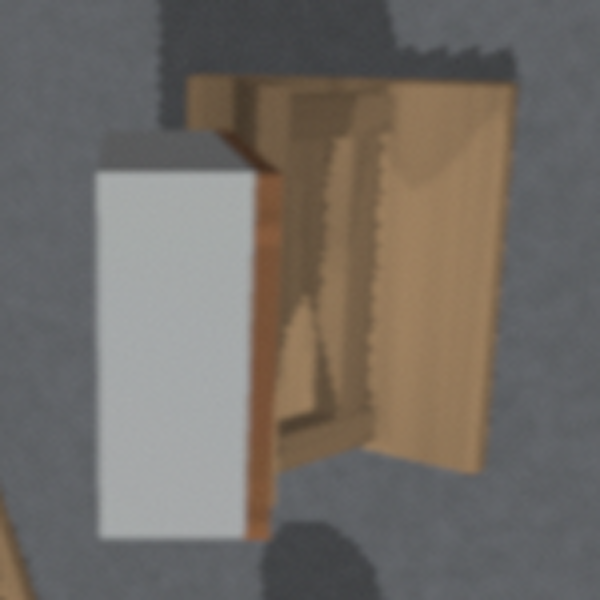

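```bash
python3 - <<'E'
import cv2,numpy as np
a=cv2.imread("pics/scene0.png");b=cv2.imread("pics/scene10full.png")
v=np.hstack([cv2.resize(i[145:220,300:350],(400,600),interpolation=cv2.INTER_NEAREST) for i in (a,b)])
cv2.imwrite("pics/cmpS.png",v)
a=cv2.imread("pics/top0.png");b=cv2.imread("pics/top10full.png")
v=np.hstack([cv2.resize(i[180:255,180:255],(400,400),interpolation=cv2.INTER_NEAREST) for i in (a,b)])
cv2.imwrite("pics/cmpT.png",v)
E
```

```text
(no output)
```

View pics/cmpS.png

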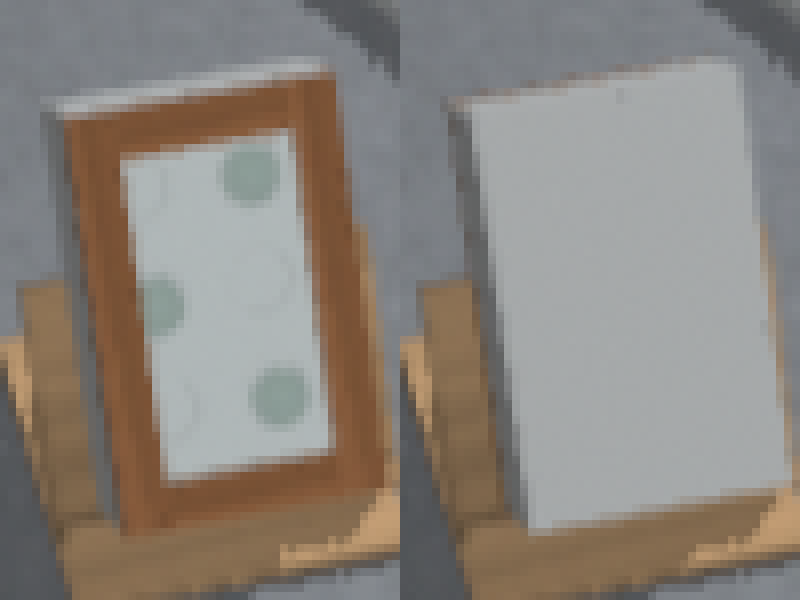

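View pics/cmpT.png

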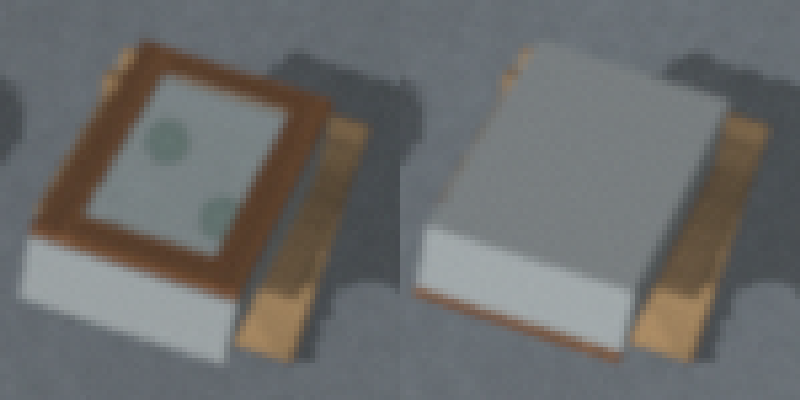

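```bash
python3 - <<'E'
from bench import *
print(close_job())
E
```

```text
the job is handed in; nothing more can be done
None
```

The box is back on the large light-wood stand, turned over lid-down. It is released and the arm is clear. I handed the job in at about 15.5 s of the 48 s allowed.

**What I did:** I pinched lid and base together at the hanging end at 90 N and lifted straight up. I then rolled the box half a turn about its long axis and jiggled it to free the beads. After that I lowered it to the same spot, pressed its lower end on the ledge (about 25 N), eased off, opened the gripper and backed away.

**What the last checks showed:**
- **Lid and box:** The pictures show the box shut. Its outline is within about 1 pixel (2–3 mm) of where it started, in line with the stand.
- **Seating:** The lower end was against the ledge when I let go, with about 4 N still on it. At release the gripper was 0.5 mm nearer the deck and 1.5 mm farther up the slope than when it first gripped the box.
- **Other things:** The bead board, jar, bead rack and other stands look unchanged. The dish area did differ between pictures. I put that down to the arm's shadow and did not check further; the arm never went near the dish.

**Not settled:**
- A rough fit from the box corners put its centre about 3 mm higher than expected and about 0.6° too steep. The gripper readings and the outlines did not agree with that. I took it as error in picking corners from the images plus the 2 mm calibration.
- With the lid down I could not see the beads. The wrist force while holding the box stayed around 3 N, which fits its full weight, but does not show that they dropped out of the holes.

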